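Lay a litho stone against the stop for graining

ROBOT

A 7-joint arm with a two-finger parallel gripper is mounted at the origin on the work surface. World frame = base frame: x ahead of the robot, y to its left, z up, the work surface at z = 0. Lengths are in m, angles in rad, forces in N, time in s.
With the tool pointing down it reaches from about 0.425 to 0.925 m from the base axis. Payload 6.8 kg.
Tool frame: the origin (TCP) lies on the mounting face of the last link; the fingertips stand 173 mm ahead of it and the grasp point (between the pads) lies 155 mm ahead of it; z points along the fingers, y is the line along which they close (so a half turn about z gives the same grasp; the last joint's range is limited). The gripper opens to 85 mm and grips with 20 to 120 N. Pads are 22 mm wide; open, the fingers measure 114 mm over their backs; the gripper's body (76 mm by 85 mm) begins 54 mm behind the grasp point. The pads swing forward as they close: fully open they stand 13 mm farther back than shut.
Start: joints at [1.033, 0.477, 0.022, 1.555, -0.011, 1.109, -0.083], TCP at [0.281, -0.614, 0.405] pointing down, gripper open.
Joint ranges: [-2.96, 2.96], [-0.34, 2.1], [-1.41, 1.46], [0.24, 2.44], [-1.37, 4.51], [0.17, 1.92], [-2.96, 2.96]. Speed limits (rad/s): [2.39, 2.39, 3.14, 3.14, 3.14, 3.14, 3.14].

INTERFACE

Orientations are given as a rotation vector (axis times angle).
In Python, from bench import r gives the robot as it stands.
- The arm moves only by the tool carry_out, never from a script. Its argument "moves" is a list of rows, each a list of 5 numbers: the shift along the tool's x, y, z in m, then the turn about the tool's z in rad, then the finger opening in m, from 0 to 0.0854. In form: [[dx, dy, dz, roll, claw], ...]. A call has exactly 8 rows; each row is the pose to reach, as a shift and turn from the pose commanded when the call began, along the tool's axes at that moment; what a row does not reach only later rows make up. A row lasts 1/10 s, in which the tool goes at most 50 mm and 8.59 degrees, less where a joint would pass 70% of its speed; a pose out of reach is approached as far as the arm can. A call with a gripper value outside its range is refused whole. The fingers move at their own pace and stop on an object; "force" is the grip in N (left out, the last holds). Time passes only in rows, so rows that repeat a pose let the fingers close, or fill a call up. It gives the time, the measured TCP pose, the force, the opening and the grip force at its end, in the units of the state.
- r.get_obs(): the state, without advancing time (a new reading comes with each control period).
- r.grab_frame(name): name is "scene" or "top"; returns the picture (384x512x3 uint8, red, green, blue); there is no depth.
- r.calibration(name): a dict with "fx", "fy", "cx", "cy" (pixels), "k1" (the pictures are not rectified: a ray, as slopes to the right and down, at radius r is drawn at 1 + k1 r^2 times it, then the intrinsics apply), "rvec" (rotation vector, rad) and "tvec" (3), from world to camera coordinates, as OpenCV has them. Camera axes: x right, y down, z forward; pixel columns grow to the right and rows downward; lengths in m; the calibration is good to about 2 mm. A picture is of the moment at which its call begins. calibration takes no time and is no camera call.
- r.hand_in(): hands the job in; it is judged then, once.
The state is a dict: "clock": time; "joints": joint angles; "qvel": joint speeds; "tau": joint torques, N m; "tcp_pos": TCP position; "orientation": TCP orientation; "contact_force": force on the tool from outside, world axes, zero at the start; "moment": the same for the moment, N m; "grip_width": finger opening in m; "gripper_force": force on a finger pad.
Only numpy, scipy, OpenCV 4.12 (cv2) and the standard library are available. Lean on these libraries where they do the work, as an engineer would, in place of code of your own. Each camera call takes 0.05 s, during which the arm holds its last target. There are 200 camera calls.

TASK

The small litho stone has been left standing on its edge on the slatted graining rack. Push it over onto its back so that its smooth printing face points up, then push it along the slats until its leading edge is flush and square against the wooden stop batten. Only push with the fingers: do not grip, lift or carry the stone, and leave everything else where it is.

Things in the scene. Friction and masses are not known exactly. Their poses are not given: they have to be found in the camera images.
- stone: pale limestone slab, 0.6 to 0.9 kg, loose, starting upright on edge: 28 thick (x), 110 wide (y), 96 tall (z) mm. Origin: centre of its underside as it stands, z up. Smooth printing face on its -x side (towards the robot within 25 degrees), back with shallow slanting chisel lines on +x. Topples along +x once its top is pushed about 27 mm; its z then points to the stop batten
- stone_center (a point): centre of the stone (48 mm along its z axis from its origin); 14 mm above the slats when it lies flat, 48 mm when it stands. Tipping takes about 2 N near the top; sliding the lying stone takes about 4 to 12 N
- rack: fixed slatted wooden rack, 420 mm along its x, 634 mm along its y, slats run along its x with 14 mm gaps; origin under it at table height, its slat tops are 40 mm above the table. Its x axis points away from the robot (within about 7 degrees), towards the stop batten
- stop_face (a point): middle of the near face of the stop batten, at slat-top height; axes as the rack's. The batten is fixed: 600 long (y), 30 deep (x), 25 mm high above the slats; its near face is the plane x = 0 here, the clear slats lie at negative x. The stone lying flush has its centre 48 mm before this plane
- shaker: bystander: round aluminium grit shaker, 56 mm diameter, 70 mm tall, standing on the rack beside the stone or in another lane; origin centre of underside
- block: bystander: grey abrasive block 45 x 60 x 58 mm tall, standing on the rack; origin centre of underside
- brush: bystander: wooden scrubbing brush 40 x 130 x 32 mm tall, lying on the rack behind the stop batten; origin centre of underside
- gum_bottle: bystander: amber jar with black cap, 64 mm diameter, 130 mm tall, on the table at the right; origin centre of underside
- mug: bystander: white mug, 84 mm diameter, 90 mm tall, on the table at the right; origin centre of underside
- scraper: bystander: spatula with wooden handle lying on the table at the left, about 25 mm high or less; origin under its middle

How it is judged:
By the outcome, as a careful person would: the job done as asked, in the order asked, and still so for the second after the job is handed in, with the robot touching nothing.
It also fails if it takes over 48 s, if anything falls off the work surface, if the arm or the gripper's body presses on something with over 40 N, if the wrist force passes 120 N, or if a joint passes its speed limit or range.

## Working session

There is one attempt and no reset: what is moved stays moved. The work goes in short steps, Python scripts to look and compute and a tool call to move; the robot and the scene stay as the last step left them, time stands still between calls to the robot, and variables do not carry over. Pictures are saved under pics/ and viewed, at most 10 in all, crops included, and the job is handed in when it is done.

Besides the shell and the picture viewer there is one more tool, called as name([rows], argument=value, ...), one row to a line, values as JSON. carry_out: Moves the arm, as the interface text tells. Its arguments: {"type":"object","properties":{"moves":{"type":"array","items":{"type":"array","items":{"type":"number"}}},"force":{"type":"number"}},"required":["moves"]}

```bash
ls; mkdir -p pics; cat > h.py <<'E'
import numpy as np, cv2
from bench import r
def cal(n):
    c=r.calibration(n); R=cv2.Rodrigues(np.array(c["rvec"],float))[0]; return c,R,np.array(c["tvec"],float).ravel()
def ray(n,uv):
    c,R,t=cal(n); d=np.array([(uv[0]-c["cx"])/c["fx"],(uv[1]-c["cy"])/c["fy"]]); s=d.copy()
    for _ in range(20): s=d/(1+c["k1"]*(s@s))
    return -R.T@t, R.T@np.array([s[0],s[1],1.])
def onz(n,uv,z):
    o,d=ray(n,uv); return o+d*(z-o[2])/d[2]
def proj(n,p):
    c,R,t=cal(n); q=R@np.array(p,float)+t; s=q[:2]/q[2]; s=s*(1+c["k1"]*(s@s)); return np.array([c["fx"]*s[0]+c["cx"],c["fy"]*s[1]+c["cy"]])
def snap(n,f):
    im=np.array(r.grab_frame(n))[:,:,::-1].copy(); cv2.imwrite("pics/"+f,im); return im
E
python3 - <<'E'
from h import *
for n in("scene","top"):
    snap(n,n+"0.png"); print(n,r.calibration(n),ray(n,(256,192)))
print(r.get_obs())
a=cv2.imread("pics/scene0.png");b=cv2.imread("pics/top0.png")
E
```

```text
pics
scene {'fx': 408.55649371115106, 'fy': 408.55649371115106, 'cx': 260.2016839582781, 'cy': 197.05394364781196, 'k1': -0.14466539229386652, 'rvec': array([ 0.82277753,  2.3925091 , -1.2392953 ]), 'tvec': array([ 0.44819721, -0.13982397,  1.64576976])} (array([1.25556334, 0.82893664, 0.81572931]), array([-0.51708282, -0.64666216, -0.56099217]))
top {'fx': 486.45820312403055, 'fy': 486.45820312403055, 'cx': 253.56959414611129, 'cy': 197.29324099097636, 'k1': -0.07187934404756931, 'rvec': array([ 2.20815099, -2.18629537,  0.04284755]), 'tvec': array([9.75983867e-04, 5.97684282e-01, 1.89969593e+00])} (array([ 0.51455014, -0.00206929,  1.92387784]), array([ 5.43643762e-02, -1.88490712e-04, -9.98592932e-01]))
{'clock': 0.1, 'joints': array([ 1.03292294,  0.47775988,  0.02236474,  1.55634768, -0.01148183,
        1.10928638, -0.08307815]), 'qvel': array([ 0.00094497, -0.00209499,  0.00030482, -0.00181575, -0.0007609 ,
        0.00062933,  0.00086554]), 'tau': array([ 4.53573288e-03, -5.97767937e+01,  1.61411963e+00, -2.81953794e+01,
        1.28658861e-02,  5.04783180e-03, -7.19587138e-05]), 'tcp_pos': array([ 0.28114487, -0.61339862,  0.40379674]), 'orientation': array([-3.06776823e+00, -6.69609238e-01,  7.86693312e-04]), 'contact_force': array([0.60389567, 0.27107769, 0.66392436]), 'moment': array([-0.02452792,  0.00685938, -0.02955496]), 'gripper_force': 0.0, 'grip_width': 0.08540485521751233}
```

View pics/scene0.png

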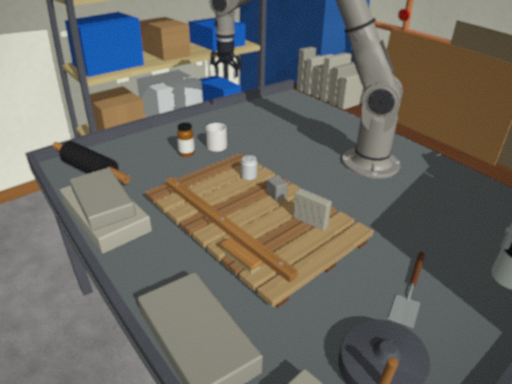

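View pics/top0.png

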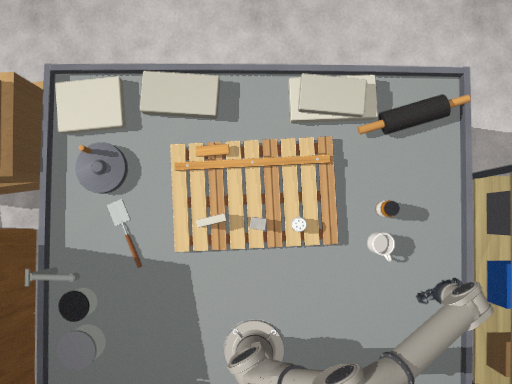

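The scene view shows the stone standing at about (312,210), with the block left of it at (277,187) and the shaker at (249,168). In the top view, the stone's top edge runs (197,223)–(225,217). The batten runs (176,166)–(330,158), the block is at (258,224) and the shaker at (299,225).

```bash
python3 - <<'E'
from h import *
im=cv2.imread("pics/top0.png"); 
cv2.imwrite("pics/top0c.png",cv2.resize(im[130:260,160:350],None,fx=4,fy=4,interpolation=cv2.INTER_CUBIC))
hsv=cv2.cvtColor(im,cv2.COLOR_BGR2HSV)
print(hsv[220,200:224:4],hsv[163,250],hsv[224,258])
m=((hsv[...,1]<75)&(hsv[...,2]>120)).astype(np.uint8); m[:, :175]=0; m[:,330:]=0; m[:195]=0;m[245:]=0
for c in cv2.findContours(m,0,2)[0]:
    if cv2.contourArea(c)>20: 
        b=cv2.minAreaRect(c); print(cv2.contourArea(c),b,[onz("top",p,.136)[:2].round(4) for p in cv2.boxPoints(b)])
# batten: rich orange
h,s,v=[hsv[...,i].astype(int) for i in range(3)]
print(hsv[150:175,240].tolist())
E
```

```text
[[ 23  23 224]
 [ 24  23 222]
 [ 24  23 223]
 [ 23  24 223]
 [ 24  24 223]
 [ 24  23 222]] [ 17 146 206] [ 21  13 190]
175.5 ((298.5, 223.5), (15.0, 15.0), 90.0) [array([ 0.5249, -0.1318]), array([ 0.5254, -0.187 ]), array([ 0.4704, -0.1873]), array([ 0.4699, -0.1322])]
169.0 ((257.8623352050781, 221.9297637939453), (16.189884185791016, 15.365401268005371), 12.994616508483887) [array([0.4808, 0.0248]), array([0.5359, 0.0126]), array([ 0.5231, -0.0454]), array([ 0.468 , -0.0333])]
207.0 ((210.5458984375, 219.69508361816406), (8.359935760498047, 29.832372665405273), 76.75948333740234) [array([0.5101, 0.2207]), array([0.5363, 0.1141]), array([0.5065, 0.1067]), array([0.4803, 0.2132])]
[[18, 113, 169], [17, 106, 185], [18, 103, 191], [18, 100, 198], [19, 98, 206], [19, 93, 230], [19, 91, 233], [19, 94, 231], [19, 92, 229], [16, 130, 217], [17, 142, 214], [17, 142, 219], [17, 145, 216], [16, 143, 209], [16, 145, 207], [17, 144, 211], [16, 141, 211], [17, 121, 141], [18, 104, 182], [19, 95, 219], [19, 94, 219], [19, 92, 220], [19, 95, 219], [19, 94, 219], [20, 97, 218]]
```

View pics/top0c.png

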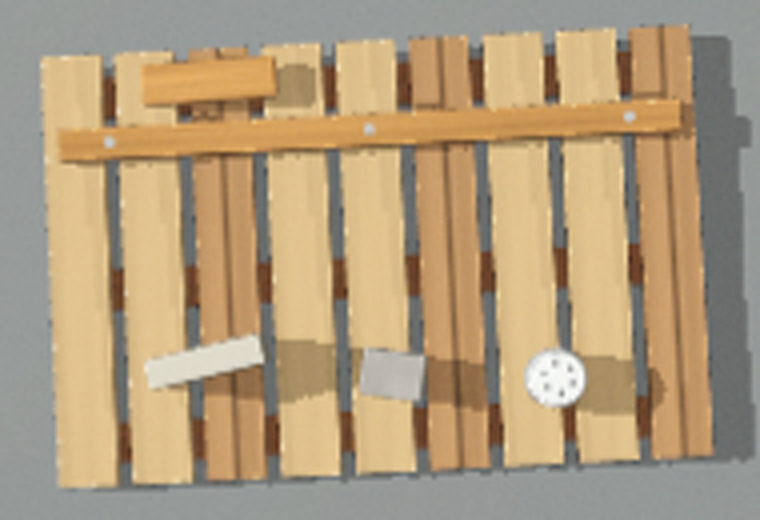

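```bash
cat >> h.py <<'E'
from scipy.spatial.transform import Rotation as Ro
def goal(p,yaw):
    "shift in tool axes and roll to reach TCP p with tool-x heading yaw (tool down)"
    o=r.get_obs(); R=Ro.from_rotvec(o["orientation"]).as_matrix(); y0=np.arctan2(R[1,0],R[0,0])
    print("at",o["tcp_pos"].round(4),"yaw",round(np.degrees(y0),2),"down",R[:,2].round(3),"shift",(R.T@(np.array(p)-o["tcp_pos"])).round(4),"roll",round(y0-yaw,4))
def batten(im,x0=180,x1=326):
    "near top edge of batten (z=.065): last row of saturated orange per column"
    hsv=cv2.cvtColor(im,cv2.COLOR_BGR2HSV).astype(int); P=[]
    for u in range(x0,x1):
        g=hsv[150:178,u,1]; y=round(166-(u-176)*.052)-150
        k=np.arange(y-1,min(y+9,27)); d=np.abs(np.diff(hsv[150:178,u,:].sum(1)))[k]; P.append((u,150+k[d.argmax()]+.5))
    P=np.array(P); f=np.polyfit(P[:,0],P[:,1],1)
    for _ in range(4):
        e=np.abs(P[:,1]-np.polyval(f,P[:,0])); f=np.polyfit(*P[e<1.2].T,1)
    print("inliers",(e<1.2).sum(),len(P),f)
    a,b=[onz("top",(u,np.polyval(f,u)),.065) for u in (180,326)]
    return a,b,np.arctan2(b[0]-a[0],a[1]-b[1])
E
python3 - <<'E'
from h import *
a,b,y=batten(cv2.imread("pics/top0.png")); print(a,b,np.degrees(y))
# rack length check: crop corners at slat height
for uv in((60/4+160,161/4+130),(681/4+160,130/4+130)): print(onz("top",uv,.065))
A,B=onz("top",(42/4+160,56/4+130),.04),onz("top",(690/4+160,25/4+130),.04); print(A,B,np.linalg.norm(A-B),np.degrees(np.arctan2(B[0]-A[0],A[1]-B[1])))
print(onz("top",(210.8,220),.136))
goal((.46,-.614+.25,.405),np.radians(13.8)); goal((.455,.151,.405),np.radians(13.8)); goal((.455,.151,.29),np.radians(13.8))
E
```

```text
inliers 145 146 [-5.06941754e-02  1.78569420e+02]
[0.69974988 0.29055856 0.065     ] [ 0.73368496 -0.27024243  0.065     ] 3.4628483251783986
[0.69648049 0.30980603 0.065     ]
[ 0.73210344 -0.28661995  0.065     ]
[0.80180638 0.33363332 0.04      ] [ 0.83821114 -0.29916768  0.04      ] 0.6338473092922874 3.292571759917402
[0.50721759 0.16269037 0.136     ]
at [ 0.2811 -0.6134  0.4038] yaw 24.63 down [-0.001  0.001 -1.   ] shift [ 0.2665 -0.1522 -0.001 ] roll 0.1889
at [ 0.2811 -0.6134  0.4038] yaw 24.63 down [-0.001  0.001 -1.   ] shift [ 4.766e-01 -6.224e-01 -2.000e-04] roll 0.1889
at [ 0.2811 -0.6134  0.4038] yaw 24.63 down [-0.001  0.001 -1.   ] shift [ 0.4766 -0.6222  0.1148] roll 0.1889
```

carry_out([
  [0.04, -0.022, 0, 0.03, 0.05],
  [0.08, -0.045, 0, 0.06, 0.05],
  [0.12, -0.068, 0, 0.09, 0.05],
  [0.16, -0.09, 0, 0.12, 0.05],
  [0.2, -0.114, 0, 0.15, 0.05],
  [0.24, -0.137, 0, 0.18, 0.05],
  [0.266, -0.152, 0, 0.189, 0.05],
  [0.285, -0.195, 0, 0.189, 0.05],
])

```text
clock: 0.9
tcp_pos: [0.461, -0.3172, 0.4044]
orientation: [3.118, 0.377, 0.002]
contact_force: [0.0, 0.3, 0.2]
grip_width: 0.0498
gripper_force: 0.0
```

```bash
python3 -c "
from h import *
goal((.455,.151,.405),np.radians(13.8))"
```

```text
at [ 0.461  -0.3172  0.4044] yaw 13.78 down [ 0.001 -0.001 -1.   ] shift [ 0.1058 -0.4561 -0.001 ] roll -0.0003
```

carry_out([
  [0.01, -0.045, 0, 0, 0.05],
  [0.021, -0.09, 0, 0, 0.05],
  [0.031, -0.135, 0, 0, 0.05],
  [0.042, -0.18, 0, 0, 0.05],
  [0.052, -0.225, 0, 0, 0.05],
  [0.063, -0.27, 0, 0, 0.05],
  [0.073, -0.315, 0, 0, 0.05],
  [0.083, -0.36, 0, 0, 0.05],
])

```text
clock: 1.7
tcp_pos: [0.4533, 0.0535, 0.4047]
orientation: [3.119, 0.377, -0.0]
contact_force: [0.8, -0.3, -1.1]
grip_width: 0.0497
gripper_force: 0.0
```

carry_out([
  [0.008, -0.035, 0, 0, 0.05],
  [0.016, -0.07, 0, 0, 0.05],
  [0.021, -0.095, 0, 0, 0.05],
  [0.021, -0.095, 0.03, 0, 0.05],
  [0.021, -0.095, 0.06, 0, 0.05],
  [0.021, -0.095, 0.09, 0, 0.05],
  [0.021, -0.095, 0.112, 0, 0.05],
  [0.021, -0.095, 0.112, 0, 0.05],
])

```text
clock: 2.5
tcp_pos: [0.4503, 0.1484, 0.29]
orientation: [3.117, 0.378, -0.01]
contact_force: [-0.2, -0.6, 1.1]
grip_width: 0.0503
gripper_force: 0.0
```

```bash
python3 -c "
from h import *
goal((.455,.151,.29),np.radians(13.8)); cv2.imwrite('pics/s1.png',cv2.resize(snap('scene','_s1.png')[130:280,200:400],None,fx=4,fy=4,interpolation=cv2.INTER_CUBIC))"
```

```text
at [0.4503 0.1484 0.29  ] yaw 13.82 down [-0.006 -0.002 -1.   ] shift [ 0.0052 -0.0014 -0.0001] roll 0.0003
```

View pics/s1.png

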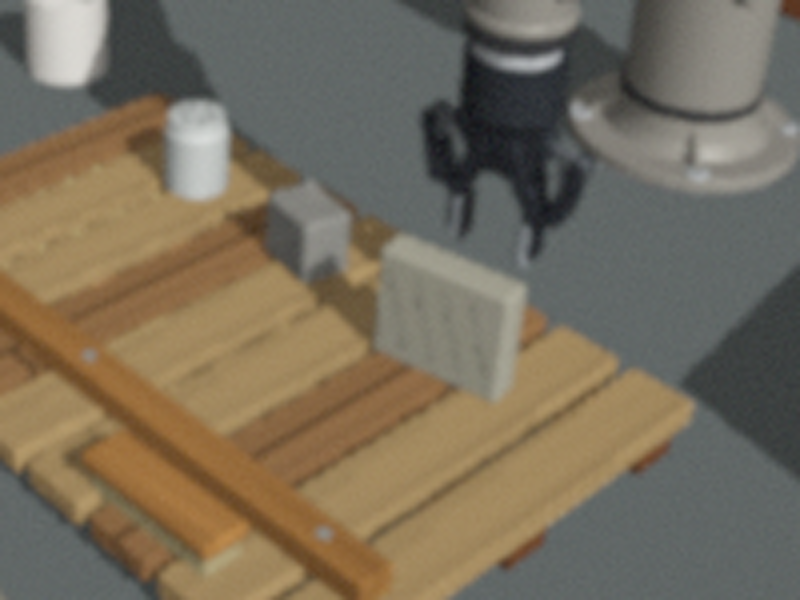

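The view shows the open fingers at crop (460,232) and (525,265) behind the upright stone. The stone's top edge runs from crop (395,240) to (525,285).

```bash
python3 -c "
from h import *
y=np.radians(13.8); l=np.array([-np.sin(y),np.cos(y),0])
for z in(.117,.125,.135):
  for s in(-.03,.03): print(z,s,(proj('scene',np.array([.4503,.1484,z])+s*l)-[200,130])*4)
"
```

```text
0.117 -0.03 [456.40050769 236.66786792]
0.117 0.03 [523.71957603 264.57216975]
0.125 -0.03 [457.38036989 228.06475181]
0.125 0.03 [524.97165114 255.8800928 ]
0.135 -0.03 [458.61252649 217.22477143]
0.135 0.03 [526.54625483 244.92530725]
```

carry_out([
  [0.012, 0, 0.003, 0, 0.05],
  [0.024, 0, 0.005, 0, 0.05],
  [0.03, 0, 0.005, 0, 0.05],
  [0.035, 0, 0.005, 0, 0.05],
  [0.04, 0, 0.005, 0, 0.05],
  [0.045, 0, 0.005, 0, 0.05],
  [0.049, 0, 0.005, 0, 0.05],
  [0.052, 0, 0.005, 0, 0.05],
])

```text
clock: 3.35
tcp_pos: [0.5025, 0.1616, 0.2878]
orientation: [-3.119, -0.377, -0.001]
contact_force: [0.8, 0.1, 0.6]
grip_width: 0.0499
gripper_force: 0.1
```

carry_out([
  [0.003, 0, 0, 0, 0.05],
  [0.006, 0, 0, 0, 0.05],
  [0.009, 0, 0, 0, 0.05],
  [0.012, 0, 0, 0, 0.05],
  [0.015, 0, 0, 0, 0.05],
  [0.018, 0, 0, 0, 0.05],
  [0.02, 0, 0, 0, 0.05],
  [0.02, 0, 0, 0, 0.05],
])

```text
clock: 4.15
tcp_pos: [0.5218, 0.1663, 0.2877]
orientation: [-3.119, -0.377, -0.0]
contact_force: [0.1, -0.1, 0.7]
grip_width: 0.0498
gripper_force: 0.0
```

```bash
python3 -c "
from h import *
goal((.455,.151,.29),np.radians(13.8)); cv2.imwrite('pics/s2.png',cv2.resize(snap('scene','_s2.png')[130:280,200:400],None,fx=4,fy=4,interpolation=cv2.INTER_CUBIC))"
```

```text
at [0.5218 0.1663 0.2877] yaw 13.79 down [ 0.  0. -1.] shift [-0.0685 -0.001  -0.0023] roll -0.0001
```

View pics/s2.png

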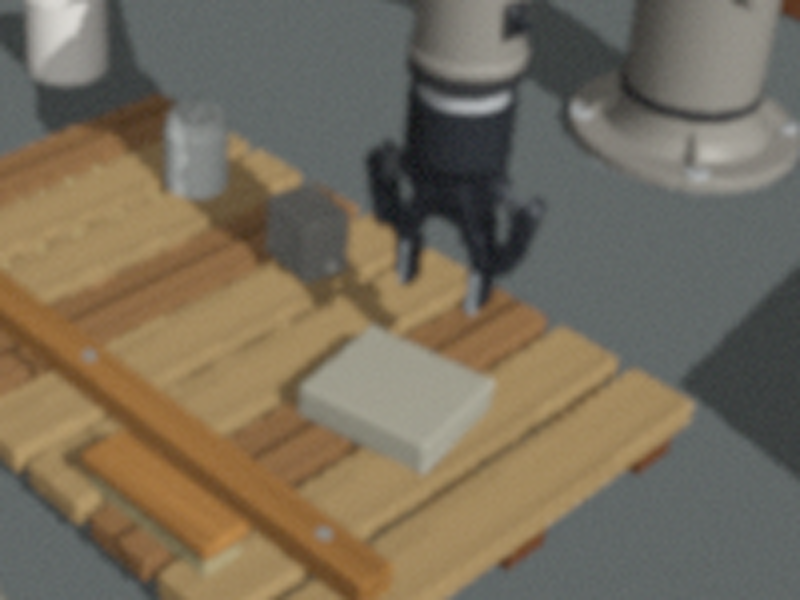

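The stone now lies flat with its smooth face up. Its top-face corners are at crop (378,328), (493,383), (422,447) and (301,390), and the bystanders haven't moved.

```bash
python3 -c "
from h import *
P=[onz('scene',(200+u/4,130+v/4),.068)[:2] for u,v in((378,328),(493,383),(422,447),(301,390))]
P=np.array(P);print(P.round(4),P.mean(0),[np.linalg.norm(P[i]-P[i-1]).round(4) for i in range(4)])
d=P[1]-P[0];e=P[2]-P[3];print(np.degrees([np.arctan2(-d[0],d[1]),np.arctan2(-e[0],e[1])]))
"
```

```text
[[0.5393 0.1234]
 [0.5172 0.2245]
 [0.6084 0.2443]
 [0.6349 0.145 ]] [0.57494419 0.18429619] [np.float64(0.098), np.float64(0.1035), np.float64(0.0933), np.float64(0.1028)]
[12.36267126 14.95868134]
```

```bash
python3 -c "
from h import *
goal((.470,.178,.219),np.radians(3.35))"
```

```text
at [0.5216 0.1662 0.2876] yaw 13.79 down [-0. -0. -1.] shift [-0.0473 -0.0237  0.0686] roll 0.1823
```

carry_out([
  [-0.025, -0.01, 0, 0.06, 0.06],
  [-0.047, -0.0237, 0, 0.12, 0.06],
  [-0.047, -0.0237, 0.015, 0.182, 0.06],
  [-0.047, -0.0237, 0.03, 0.182, 0.06],
  [-0.047, -0.0237, 0.045, 0.182, 0.06],
  [-0.047, -0.0237, 0.06, 0.182, 0.06],
  [-0.047, -0.0237, 0.0686, 0.182, 0.06],
  [-0.047, -0.0237, 0.0686, 0.182, 0.06],
])

```text
clock: 5.0
tcp_pos: [0.4697, 0.1779, 0.2182]
orientation: [3.139, 0.093, -0.003]
contact_force: [0.4, 0.6, 0.2]
grip_width: 0.0602
gripper_force: 0.0
```

carry_out([
  [0.01, 0, 0, 0, 0.06],
  [0.02, 0, 0, 0, 0.06],
  [0.028, 0, 0, 0, 0.06],
  [0.034, 0, 0, 0, 0.06],
  [0.04, 0, 0, 0, 0.06],
  [0.046, 0, 0, 0, 0.06],
  [0.052, 0, 0, 0, 0.06],
  [0.058, 0, 0, 0, 0.06],
])

```text
clock: 5.8
tcp_pos: [0.5272, 0.1825, 0.219]
orientation: [-3.14, -0.095, 0.004]
contact_force: [-6.1, 2.4, 3.0]
grip_width: 0.0599
gripper_force: 2.5
```

carry_out([
  [0.006, 0, 0, 0, 0.06],
  [0.012, 0, 0, 0, 0.06],
  [0.018, 0, 0, 0, 0.06],
  [0.024, 0, 0, 0, 0.06],
  [0.03, 0, 0, 0, 0.06],
  [0.036, 0, 0, 0, 0.06],
  [0.04, 0, 0, 0, 0.06],
  [0.042, 0, 0, 0, 0.06],
])

```text
clock: 6.6
tcp_pos: [0.5688, 0.184, 0.2188]
orientation: [3.139, 0.093, -0.007]
contact_force: [-8.8, -1.0, 7.5]
grip_width: 0.0598
gripper_force: 4.3
```

```bash
python3 -c "
from h import *
goal((.599,.185,.219),np.radians(3.35)); print(r.get_obs()['contact_force']); cv2.imwrite('pics/s3.png',cv2.resize(snap('scene','_s3.png')[130:280,200:400],None,fx=4,fy=4,interpolation=cv2.INTER_CUBIC))"
```

```text
at [0.5688 0.184  0.2188] yaw 3.38 down [-0.005 -0.001 -1.   ] shift [ 0.0302  0.0008 -0.0004] roll 0.0005
[-8.84496841 -0.95780523  7.4641938 ]
```

View pics/s3.png

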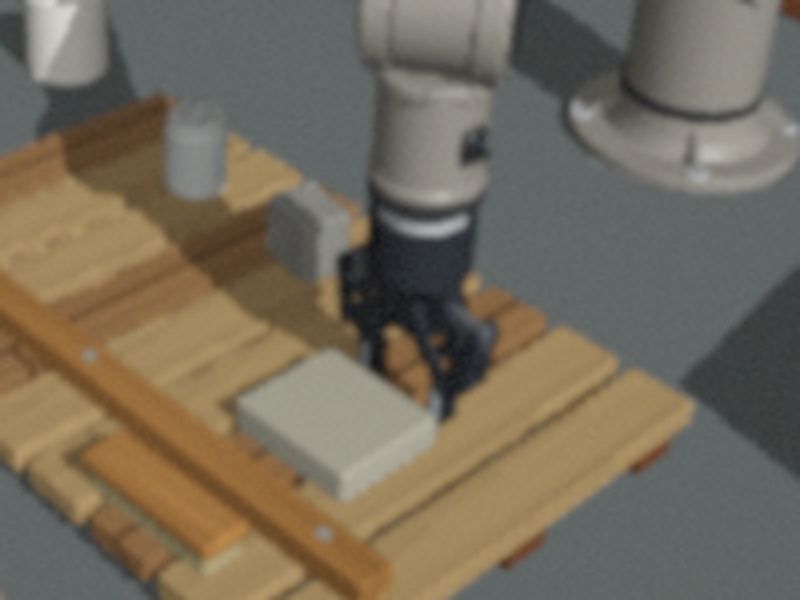

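The stone is near square to the batten, with rear corners at crop (333,350) and (437,423). The fingers at (370,358) and (440,408) sit towards its left end, so I'll measure the offset.

```bash
python3 -c "
from h import *
P=[onz('scene',(200+u/4,130+v/4),.068)[:2] for u,v in((333,350),(437,424),(341,484),(237,404))]
P=np.array(P);print(P.round(4),P.mean(0),[np.linalg.norm(P[i]-P[i-1]).round(4) for i in range(4)])
d=P[1]-P[0];e=P[2]-P[3];print(np.degrees([np.arctan2(-d[0],d[1]),np.arctan2(-e[0],e[1])]))
y=np.radians(3.35);print((P-[.5688,.184])@np.array([[np.cos(y),-np.sin(y)],[np.sin(y),np.cos(y)]]))
"
```

```text
[[0.585  0.1233]
 [0.5827 0.2328]
 [0.6785 0.2384]
 [0.6818 0.1294]] [0.63198788 0.1809781 ] [np.float64(0.097), np.float64(0.1096), np.float64(0.096), np.float64(0.1091)]
[1.23251548 1.71533594]
[[ 0.01263131 -0.06156719]
 [ 0.01667946  0.04791965]
 [ 0.11270711  0.04792468]
 [ 0.10959537 -0.06111369]]
```

carry_out([
  [-0.012, 0, 0, 0, 0.06],
  [-0.012, 0.007, 0, 0, 0.06],
  [-0.003, 0.007, 0, 0, 0.06],
  [0.003, 0.007, 0, 0, 0.06],
  [0.009, 0.007, 0, 0, 0.06],
  [0.014, 0.007, 0, 0, 0.06],
  [0.018, 0.007, 0, 0, 0.06],
  [0.021, 0.007, 0, 0, 0.06],
])

```text
clock: 7.45
tcp_pos: [0.591, 0.1782, 0.2189]
orientation: [3.139, 0.092, -0.006]
contact_force: [-8.6, -0.5, 6.8]
grip_width: 0.0598
gripper_force: 4.2
```

carry_out([
  [0.001, 0, 0, 0, 0.06],
  [0.002, 0, 0, 0, 0.06],
  [0.003, 0, 0, 0, 0.06],
  [0.004, 0, 0, 0, 0.06],
  [0.005, 0, 0, 0, 0.06],
  [0.005, 0, 0, 0, 0.06],
  [0.005, 0, 0, 0, 0.06],
  [0.005, 0, 0, 0, 0.06],
])

```text
clock: 8.25
tcp_pos: [0.5959, 0.1786, 0.2189]
orientation: [3.14, 0.092, -0.005]
contact_force: [-6.9, -0.5, 4.5]
grip_width: 0.0598
gripper_force: 3.5
```

Not yet at the batten by force, so I'll advance in 1 mm steps.

carry_out([
  [0.0005, 0, 0, 0, 0.06],
  [0.001, 0, 0, 0, 0.06],
  [0.0015, 0, 0, 0, 0.06],
  [0.002, 0, 0, 0, 0.06],
  [0.0025, 0, 0, 0, 0.06],
  [0.003, 0, 0, 0, 0.06],
  [0.003, 0, 0, 0, 0.06],
  [0.003, 0, 0, 0, 0.06],
])

```text
clock: 9.05
tcp_pos: [0.5988, 0.1788, 0.2189]
orientation: [3.14, 0.092, -0.006]
contact_force: [-7.2, -0.6, 5.1]
grip_width: 0.0599
gripper_force: 3.7
```

carry_out([
  [0.0003, 0, 0, 0, 0.06],
  [0.0006, 0, 0, 0, 0.06],
  [0.001, 0, 0, 0, 0.06],
  [0.0013, 0, 0, 0, 0.06],
  [0.0016, 0, 0, 0, 0.06],
  [0.002, 0, 0, 0, 0.06],
  [0.002, 0, 0, 0, 0.06],
  [0.002, 0, 0, 0, 0.06],
])

```text
clock: 9.85
tcp_pos: [0.6008, 0.1789, 0.2189]
orientation: [3.14, 0.092, -0.005]
contact_force: [-8.8, 0.1, 5.6]
grip_width: 0.0604
gripper_force: 3.7
```

```bash
python3 -c "
from h import *
o=r.get_obs();print(o['contact_force'],o['tcp_pos']); cv2.imwrite('pics/s4.png',cv2.resize(snap('scene','_s4.png')[180:280,220:350],None,fx=6,fy=6,interpolation=cv2.INTER_CUBIC))"
```

```text
[-8.84298935  0.13363356  5.55067906] [0.60077414 0.17894457 0.21888329]
```

View pics/s4.png

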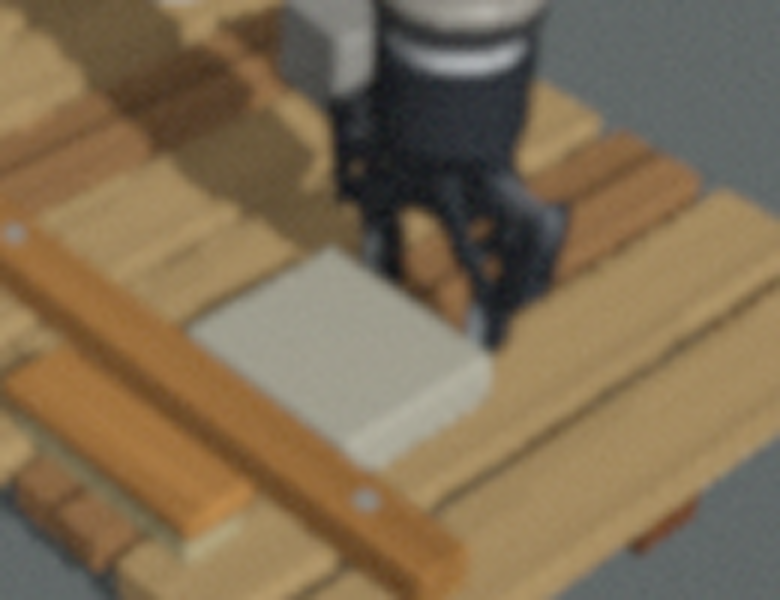

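The stone looks square and touching or nearly touching the batten along crop (190,328)–(345,440). The force hasn't risen yet, so I'll keep creeping.

carry_out([
  [0.0005, 0, 0, 0, 0.06],
  [0.001, 0, 0, 0, 0.06],
  [0.0015, 0, 0, 0, 0.06],
  [0.002, 0, 0, 0, 0.06],
  [0.002, 0, 0, 0, 0.06],
  [0.002, 0, 0, 0, 0.06],
  [0.002, 0, 0, 0, 0.06],
  [0.002, 0, 0, 0, 0.06],
])

```text
clock: 10.7
tcp_pos: [0.6016, 0.1791, 0.2188]
orientation: [3.139, 0.093, -0.011]
contact_force: [-13.1, -2.3, 10.3]
grip_width: 0.0597
gripper_force: 6.4
```

Contact: the tool lags by about 1.2 mm and the force is rising. I'll add a little more to seat and square the stone.

carry_out([
  [0.0004, 0, 0, 0, 0.06],
  [0.0008, 0, 0, 0, 0.06],
  [0.0012, 0, 0, 0, 0.06],
  [0.0016, 0, 0, 0, 0.06],
  [0.002, 0, 0, 0, 0.06],
  [0.002, 0, 0, 0, 0.06],
  [0.002, 0, 0, 0, 0.06],
  [0.002, 0, 0, 0, 0.06],
])

```text
clock: 11.5
tcp_pos: [0.6022, 0.1793, 0.2186]
orientation: [3.138, 0.093, -0.016]
contact_force: [-18.4, -3.0, 14.6]
grip_width: 0.06
gripper_force: 9.3
```

carry_out([
  [0.0006, 0, 0, 0, 0.06],
  [0.0012, 0, 0, 0, 0.06],
  [0.002, 0, 0, 0, 0.06],
  [0.003, 0, 0, 0, 0.06],
  [0.003, 0, 0, 0, 0.06],
  [0.003, 0, 0, 0, 0.06],
  [0.003, 0, 0, 0, 0.06],
  [0.003, 0, 0, 0, 0.06],
])

```text
clock: 12.3
tcp_pos: [0.6031, 0.1796, 0.2182]
orientation: [3.136, 0.094, -0.025]
contact_force: [-26.1, -3.2, 19.2]
grip_width: 0.06
gripper_force: 13.4
```

carry_out([
  [-0.005, 0, 0, 0, 0.06],
  [-0.012, 0, 0, 0, 0.06],
  [-0.03, 0, 0, 0, 0.06],
  [-0.06, 0, 0, 0, 0.06],
  [-0.09, 0, 0, 0, 0.06],
  [-0.09, 0, -0.05, 0, 0.06],
  [-0.09, 0, -0.1, 0, 0.06],
  [-0.09, 0, -0.13, 0, 0.06],
])

```text
clock: 13.1
tcp_pos: [0.5199, 0.1743, 0.3533]
orientation: [-3.138, -0.092, -0.009]
contact_force: [1.6, -0.1, -0.1]
grip_width: 0.0601
gripper_force: 0.0
```

```bash
python3 - <<'E'
from h import *
im=snap('top','_t5.png'); s=snap('scene','_s5.png')
A=cv2.resize(im[130:260,160:350],None,fx=4,fy=4,interpolation=cv2.INTER_CUBIC)[:300,:400]
B=cv2.resize(s[180:280,220:350],None,fx=3,fy=3,interpolation=cv2.INTER_CUBIC)
o=np.zeros((300,800,3),np.uint8); o[:,:400]=A; o[:,405:795]=B; cv2.imwrite('pics/f5.png',o)
hsv=cv2.cvtColor(im,cv2.COLOR_BGR2HSV)
m=((hsv[...,1]<60)&(hsv[...,2]>130)).astype(np.uint8); m[:, :175]=0; m[:,245:]=0; m[:150]=0;m[245:]=0
for c in cv2.findContours(m,0,2)[0]:
    if cv2.contourArea(c)>100:
        b=cv2.minAreaRect(c); print(cv2.contourArea(c),b,[onz("top",p,.068)[:2].round(4) for p in cv2.boxPoints(b)])
        x,y,w,h=cv2.boundingRect(c); q=[]
        for u in range(x+3,x+w-3): q.append((u,np.where(m[y:y+h,u])[0].min()+y-.5))
        q=np.array(q,float); f=np.polyfit(*q.T,1); E=[onz("top",(u,np.polyval(f,u)),.068) for u in(x,x+w-1)]
        print("lead edge",E,np.degrees(np.arctan2(E[1][0]-E[0][0],E[0][1]-E[1][1])))
P=np.array([onz('scene',(200+u/4,130+v/4),.068) for u,v in()])
print(r.get_obs()['tcp_pos'],r.get_obs()['contact_force'])
E
```

```text
1231.5 ((198.2461700439453, 226.43077087402344), (52.094581604003906, 31.504817962646484), 60.2551155090332) [array([0.5373, 0.3194]), array([0.5981, 0.2154]), array([0.4267, 0.1144]), array([0.3661, 0.2179])]
lead edge [array([0.5914134, 0.3074451, 0.068    ]), array([0.51272937, 0.13388981, 0.068     ])] -24.387912573947506
661.0 ((209.0, 180.5), (25.0, 28.0), 90.0) [array([0.7055, 0.2324]), array([0.7064, 0.1249]), array([0.6105, 0.1237]), array([0.6095, 0.2309])]
lead edge [array([0.70178884, 0.23238114, 0.068     ]), array([0.70965731, 0.12496766, 0.068     ])] 4.189667566641716
[0.52094889 0.17471999 0.35461333] [ 0.35852512  0.69117151 -0.4462081 ]
```

View pics/f5.png

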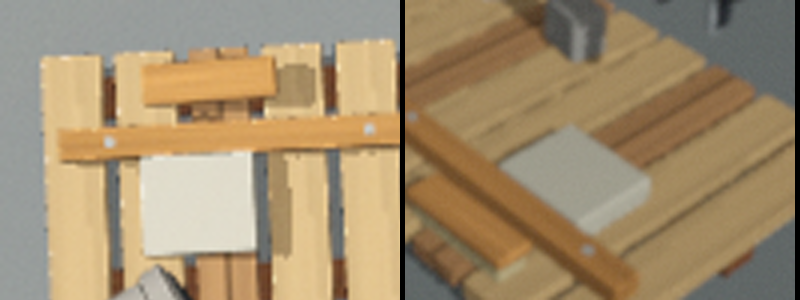

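The top view shows the stone's leading edge meeting the batten squarely, along crop (142,157)–(252,151). Its smooth face is up, nothing else has moved and the arm is clear.

```bash
python3 -c "
from bench import r
print(r.hand_in())"
```

```text
the job is handed in; nothing more can be done
None
```

I pushed the stone onto its back with its smooth face up, slid it flush and square against the batten (to within what the camera resolves), left everything else in place, and handed the job in at about 13 s.

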